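# Scrub out the square canister with the long brush

## Robot

A 6-joint arm with a two-finger parallel gripper is mounted at the origin on a cart in front of the work surface, level with it; the furniture and walls round the work are solid. World frame = base frame: x ahead of the robot, y to its left, z up, the work surface at z = 0. Lengths are in m, angles in rad, forces in N, time in s.
With the tool pointing down it reaches from about 0.35 to 0.725 m from the base axis. Payload 4.3 kg.
Tool frame: the origin (TCP) lies midway between the tips of the shut fingers; the grasp point (between the pads) lies 19 mm behind it (manip.grip_point_offset is the z of the grasp point in the tool frame, in m); z points along the fingers, y is the line along which they close (so a half turn about z gives the same grasp; the last joint's range is limited). The gripper opens to 85 mm and grips with 20 to 120 N. Pads are 22 mm wide; open, the fingers measure 114 mm over their backs; the gripper's body (76 mm by 85 mm) begins 54 mm behind the grasp point. The pads swing forward as they close: fully open they stand 13 mm farther back than shut.
Start: joints at [1.072, 0.377, 0.081, 1.274, 0, 1.46], TCP at [0.218, 0.532, 0.231] pointing down, gripper open.
Joint ranges: [-2.72, 2.72], [-0.84, 1.66], [-1.02, 1.22], [-1.77, 2.12], [-1.37, 1.28], [-3.14, 3.14]. Speed limits (rad/s): [2.57, 2.57, 3.14, 3.14, 3.14, 3.14].

## Interface

Orientations are given as a rotation vector (axis times angle).
In Python, from station import manip gives the robot as it stands.
- The arm moves only by the shell command python3 -m pendant 'ROWS' [FORCE]. ROWS is a JSON object of lists of equal length, an entry for each row: "travel": the shift along the tool's x, y, z in units of 0.75 m (1.0 is 0.75 m), a list of three; "rot": the turn, a rotation vector about the tool's x, y, z in units of pi rad (1.0 is pi rad), a list of three; "jaw": the opening, from 0 (shut) to 1 (fully open). In form: {"travel": [[dx, dy, dz], ...], "rot": [[rx, ry, rz], ...], "jaw": [jaw, ...]}. A call has 1 to 8 rows; each row is the pose to reach, as a shift and turn from the pose commanded when the call began, along the tool's axes at that moment, turning the shorter way round; what a row does not reach only later rows make up. A row lasts 1/10 s, in which the tool goes at most 50 mm and 8.59 degrees, less where a joint would pass 70% of its speed; a pose out of reach is approached as far as the arm can. A call with a number of a shift or a turn outside -1 to 1 is refused whole. A call with a gripper value outside its range is refused whole. The fingers move at their own pace and stop on an object; FORCE is the grip in N (left out, the last holds). Time passes only in rows, so rows that repeat a pose let the fingers close. It gives the time, the measured TCP pose, the force, the opening and the grip force at its end, in the units of the state.
- manip.get_obs(): the state, without advancing time (a new reading comes with each control period).
- manip.get_image(name): name is "scene" or "top"; returns a dict with "color" (420x560x3 uint8, blue, green, red), "z_map" (420x560 float32, m along the optical axis (not along the pixel's ray), 0 where there is no reading), "fov_y" (degrees; the focal length in pixels is half the picture's height over the tangent of half this angle, whatever the lens; pixels are square), "cx", "cy" (the principal point, pixels), "D" ([k1, k2, p1, p2, k3] as OpenCV has them; the pictures are not rectified), "rvec" (rotation vector, rad) and "tvec" (3), from world to camera coordinates, as OpenCV has them. Camera axes: x right, y down, z forward; pixel columns grow to the right and rows downward; lengths in m; the calibration is good to about 2 mm. A picture is of the moment at which its call begins.
- manip.finish_job(): hands the job in; it is judged then, once.
The state is a dict: "clock": time; "joint_pos": joint angles; "joint_vel": joint speeds; "tau": joint torques, N m; "position": TCP position; "tcp_rot": TCP orientation; "force": force on the tool from outside, world axes, zero at the start; "torque": the same for the moment, N m; "finger_gap": opening from 0.0 (shut) to 1.0 (fully open); "gripper_force": force on a finger pad.
Only numpy, scipy, OpenCV 4.12 (cv2) and the standard library are available. Lean on these libraries where they do the work, as an engineer would, in place of code of your own. Each camera call takes 0.05 s, during which the arm holds its last target. There are 200 camera calls.

## Task

Push the square stoneware canister home into the corner of the wooden board, square and flush against both upstands. Then take the long brush from the jug and scrub the canister's far inside wall (the one backed by the far upstand): begin with the tip down at the canister's floor and go up to near the rim, down to the floor and up again, keeping the bristles gently but firmly pressed on that wall all the while and the canister home in its corner. Finally stand the brush back in the jug, head down.

Things in the scene. Friction and masses are not known exactly. Their poses are not given: they have to be found in the camera images.
- board: Fixed wooden board 300 x 300 mm, 14 mm thick, with two upstands 18 mm thick, 60 mm above its top face: the far one along its +x edge, the left one along its +y edge. Origin: centre of the underside; z up. The upstands' inner faces are the planes x = +140 mm and y = +140 mm in its frame. Its place and yaw (about +-0.2 rad) vary.
- corner (a point): Inner corner of the board's two upstands, on the board's top face; axes as the board's.
- canister: Loose open square canister, blue stoneware with white band, about 0.5 kg, 100 x 100 mm, 95 mm tall, walls 6 mm, inside floor 14 mm above the underside. Stands on the board, turned up to 0.35 rad to it. Origin: centre of the underside; x points to its far wall; home in the corner the origin is at x = y = 90 mm in the board's frame. Keep pushes under 40 N, brush forces under 25 N.
- canister_floor (a point): Centre of the canister's inside floor; axes as the canister's.
- brush: Long round brush, 200 mm, 0.1 kg, upright in the jug, tip down. Red handle, 22 mm diameter, 98 to 200 mm above the tip; springy wire neck; pear-shaped tuft of white and blue bristles, 34 mm diameter from 6 to 22 mm above the tip, tapering to 18 mm at 72 mm. The neck gives about 1 mm per newton, sideways and lengthwise. Origin: at the tip, on the axis when unbent; z towards the handle.
- brush_tip (a point): Lower end of the tuft, on its axis; moves with the tuft as the neck bends.
- bristle_centre (a point): On the tuft's axis in its widest part, 14 mm above the tip; 17 mm from a wall that it touches.
- jug: Loose clear plastic jug, 135 mm tall, 0.35 kg, inside floor 6 mm above its underside. Origin at its underside; the middle of its round inside is at y = +10 mm in its frame; inside radius about 40 mm at the floor. Its handle points to -y of its frame. The brush stands in it.
Mind the look-alikes: they are no part of the job. There is more than one size of the brush; the one meant has the size given above. What is shaped like the canister but purple is not meant.

How it is judged:
By the outcome, as a careful person would: the job done as asked, in the order asked, and still so for the second after the job is handed in, with the robot touching nothing.
It also fails if it takes over 72 s, if anything falls off the work surface, if the arm or the gripper's body presses on something with over 40 N, if the wrist force passes 120 N, or if a joint passes its speed limit or range.

## Working session

There is one attempt and no reset: what is moved stays moved. The work goes in short steps, Python scripts to look and compute and a shell command to move; the robot and the scene stay as the last step left them, time stands still between calls to the robot, and variables do not carry over. Pictures are saved under pics/ and viewed, at most 10 in all, crops included, and the job is handed in when it is done.

```bash
ls; mkdir -p pics; cat > h.py <<'E'
import numpy as np, cv2
from station import manip
from scipy.spatial.transform import Rotation as R
def grab(n):
    im=manip.get_image(n); c=im["color"]; h=c.shape[0]
    f=h/2/np.tan(np.radians(im["fov_y"])/2)
    im["K"]=np.array([[f,0,im["cx"]],[0,f,im["cy"]],[0,0,1.]]); im["D"]=np.array(im["D"],float)
    im["Rm"]=cv2.Rodrigues(np.array(im["rvec"],float))[0]; im["t"]=np.array(im["tvec"],float)
    return im
def cloud(im):
    z=im["z_map"]; h,w=z.shape; u,v=np.meshgrid(np.arange(w),np.arange(h))
    p=cv2.undistortPoints(np.stack([u,v],-1).reshape(-1,1,2).astype(float),im["K"],im["D"]).reshape(h,w,2)
    c=np.dstack([p*z[...,None],z]); 
    P=(c-im["t"])@im["Rm"]; P[z==0]=np.nan
    return P
def proj(im,p): return cv2.projectPoints(np.atleast_2d(np.array(p,float)),np.array(im["rvec"],float),im["t"],im["K"],im["D"])[0].reshape(-1,2)
E
cat > a.py <<'E'
from h import *
import pickle
for n in("scene","top"):
    im=grab(n); pickle.dump(im,open(n+".pkl","wb")); cv2.imwrite(f"pics/{n}0.png",cv2.resize(im["color"],(784,588)))
    print(n,(-im["Rm"].T@im["t"]).round(3),im["Rm"][2].round(2),im["D"],im["K"][0,0],(im["z_map"]>0).mean())
o=manip.get_obs(); print(o, manip.grip_point_offset)
E
python3 a.py
```

```text
pics
scene [-0.403 -0.665  0.528] [ 0.8   0.44 -0.41] [-0.14227485  0.          0.          0.          0.        ] 457.0608546324162 0.9959396258503401
top [ 0.358 -0.147  1.153] [ 0.15  0.01 -0.99] [-0.04362629  0.          0.          0.          0.        ] 389.3539401472159 0.9959906462585034
{'clock': 0.1, 'joint_pos': array([ 1.07169228e+00,  3.77983091e-01,  7.97617152e-02,  1.27438848e+00,
       -7.58475258e-06,  1.46044831e+00]), 'joint_vel': array([-0.0029438 , -0.00154149,  0.002945  ,  0.00093319, -0.00083076,
        0.00120777]), 'tau': array([ 1.25569073e-03, -4.64693105e+01,  2.70582497e+01,  1.20069348e-02,
       -6.19263915e-05,  8.90772213e-06]), 'position': array([0.21768796, 0.53157013, 0.2304591 ]), 'tcp_rot': array([-6.06714462e-01, -3.08190226e+00,  2.72055013e-03]), 'force': array([ 0.13330975, -0.4129589 , -0.39887984]), 'torque': array([-0.05087814, -0.04786516, -0.00223125]), 'gripper_force': 0.0, 'finger_gap': 0.997406291528902} -0.0187
```

View pics/scene0.png

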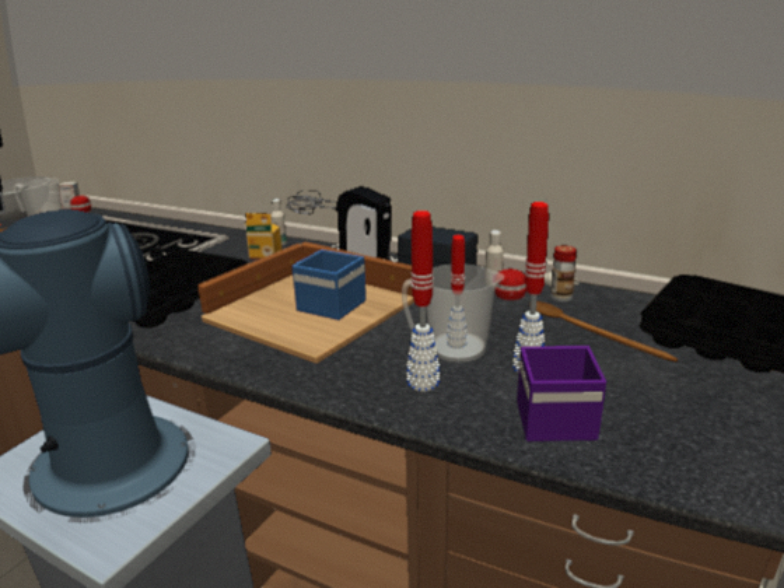

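View pics/top0.png

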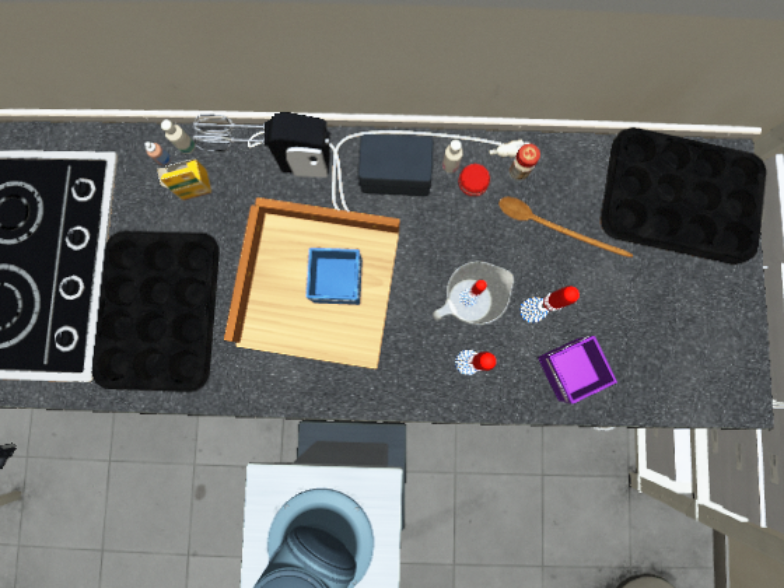

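Scene shows the board with the blue canister (335,275 in top), jug with small brush (480,290), two larger look-alike brushes outside, and the purple canister (578,370). Next I fit the geometry.

```bash
cat > m.py <<'E'
from h import *
import pickle
def rect(p,name):
    (c,s,a)=cv2.minAreaRect(p[:,:2].astype(np.float32)*1000); print(name,"c",np.round(c,1),"size",np.round(s,1),"ang",round(a,2),"n",len(p))
def run(ims):
  for n,im in ims.items():
    P=cloud(im); hsv=cv2.cvtColor(im["color"],cv2.COLOR_BGR2HSV); H,S,V=cv2.split(hsv); z=P[...,2]; x,y=P[...,0],P[...,1]
    print("==",n)
    wood=(H>5)&(H<25)&(S>60)&(x>.25)&(x<.8)&(y>-.12)&(y<.35)&(z>-.01)&(z<.1)
    wood=cv2.erode(wood.astype(np.uint8),np.ones((2,2)))>0
    rect(P[wood&(z>.006)],"board"); 
    rect(P[wood&(z>.065)],"upst")
    for lo,hi in((.006,.022),(.065,.085)): print(" z med",np.nanmedian(z[wood&(z>lo)&(z<hi)]).round(4))
    blue=(H>98)&(H<125)&(S>100)&(x>.3)&(x<.8)&(y>-.15)&(y<.3)&(z>.02)&(z<.14)
    nl,lab,st,_=cv2.connectedComponentsWithStats(blue.astype(np.uint8)); k=1+st[1:,4].argmax(); b=lab==k
    rect(P[b],"can all"); r=b&(z>.1); rect(P[r],"can rim"); print(" rim z",np.nanmedian(z[r]).round(4))
    red=((H<6)|(H>174))&(S>150)&(x>.3)&(x<.8)&(y>-.6)&(y<0)&(z>.05)
    nl,lab,st,_=cv2.connectedComponentsWithStats(red.astype(np.uint8))
    for k in range(1,nl):
        if st[k,4]<25: continue
        q=P[lab==k]; t=q[q[:,2]>q[:,2].max()-.006]
        print(" red n",len(q),"zmin/max",q[:,2].min().round(4),q[:,2].max().round(4),"top mean",t.mean(0).round(4),"n",len(t), "mean",q.mean(0).round(4))
    j=(x>.4)&(x<.7)&(y>-.5)&(y<-.2)&(z>.12)&(z<.15)&(S<60)
    if j.sum()>5: rect(P[j],"jugrim")
if __name__=="__main__": run({n:pickle.load(open(n+".pkl","rb")) for n in("top","scene")})
E
python3 m.py; python3 - <<'E'
import pickle,cv2
im=pickle.load(open("top.pkl","rb"))["color"][170:250,290:390]; a=cv2.resize(im,(500,400),interpolation=2)
b=pickle.load(open("scene.pkl","rb"))["color"][150:270,270:370]
cv2.imwrite("pics/c.png",cv2.hconcat([a,cv2.resize(b,(300,400),interpolation=2)]))
E
```

```text
== top
board c [547.1 115.6] size [518.  339.3] ang 73.9 n 9835
upst c [658. 142.] size [350.2 406.6] ang 38.52 n 1186
 z med 0.0143
 z med 0.0738
can all c [533.5 -13.3] size [97.8 98.8] ang 89.32 n 1340
can rim c [533.5 -13.1] size [97.4 98.5] ang 89.53 n 281
 rim z 0.108
 red n 104 zmin/max 0.0903 0.1131 top mean [ 0.7848 -0.3912  0.1088] n 11 mean [ 0.7798 -0.395   0.1028]
 red n 123 zmin/max 0.0501 0.0568 top mean [ 0.7598 -0.2976  0.0527] n 106 mean [ 0.7598 -0.2974  0.0524]
 red n 74 zmin/max 0.1465 0.2072 top mean [ 0.5043 -0.2876  0.2032] n 35 mean [ 0.5016 -0.2851  0.1921]
 red n 245 zmin/max 0.1935 0.2841 top mean [ 0.482  -0.4245  0.2797] n 56 mean [ 0.4792 -0.4179  0.2552]
 red n 175 zmin/max 0.2025 0.2839 top mean [ 0.3702 -0.2877  0.2798] n 74 mean [ 0.3701 -0.2834  0.2685]
jugrim c [ 493.4 -289.1] size [119.8 138.7] ang 66.71 n 395
== scene
board c [573.  110.4] size [480.3 398.7] ang 83.21 n 6096
upst c [555.  141.7] size [457.5 332.3] ang 74.33 n 639
 z med 0.0131
 z med 0.0717
can all c [529.5 -15.5] size [101.8 105.3] ang 89.8 n 1614
can rim c [529.  -15.7] size [
[... 235 characters left out ...]
.2929  0.2344]
 red n 264 zmin/max 0.0639 0.2044 top mean [ 0.5001 -0.2908  0.201 ] n 26 mean [ 0.5118 -0.2852  0.1671]
 red n 120 zmin/max 0.0835 0.1051 top mean [ 0.776  -0.402   0.1026] n 43 mean [ 0.7736 -0.4026  0.0958]
 red n 40 zmin/max 0.0501 0.1322 top mean [ 0.5427 -0.3528  0.132 ] n 2 mean [ 0.7434 -0.3035  0.0558]
 red n 140 zmin/max 0.1391 0.1674 top mean [ 0.4678 -0.4261  0.1636] n 26 mean [ 0.4698 -0.4277  0.1535]
 red n 41 zmin/max 0.1096 0.1244 top mean [ 0.4945 -0.2924  0.1208] n 15 mean [ 0.495  -0.2924  0.1165]
 red n 147 zmin/max 0.1378 0.167 top mean [ 0.3585 -0.2948  0.1637] n 35 mean [ 0.3589 -0.2941  0.154 ]
jugrim c [ 490.3 -330.9] size [197.5 122.6] ang 77.24 n 479
```

View pics/c.png

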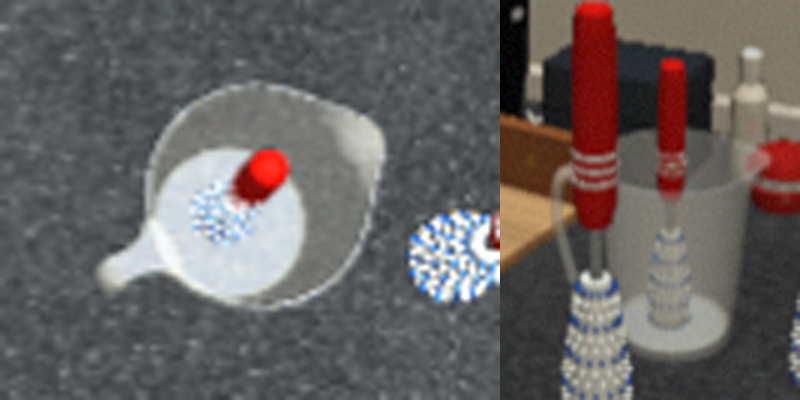

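```bash
cat > m2.py <<'E'
from h import *
import pickle
from scipy.optimize import least_squares
from scipy.ndimage import median_filter
def board(P,im):
    H,S,V=cv2.split(cv2.cvtColor(im["color"],cv2.COLOR_BGR2HSV)); x,y,z=P[...,0],P[...,1],P[...,2]
    w=(H>4)&(H<27)&(S>50)&(x>.3)&(x<.75)&(y>-.2)&(y<.3)&(z>.005)&(z<.09)
    n,l,st,_=cv2.connectedComponentsWithStats(w.astype(np.uint8),connectivity=4); return l==1+st[1:,4].argmax()
def fit(p0,pts):
    # pts: face points list [(points, axis)], lines x'=140, y'=140
    def r(q):
        c,s=np.cos(q[2]),np.sin(q[2]); out=[]
        for A,ax in pts:
            d=A[:,:2]-q[:2]; out.append((c*d[:,0]+s*d[:,1] if ax==0 else -s*d[:,0]+c*d[:,1])-.14)
        return np.concatenate(out)
    return least_squares(r,p0,loss="soft_l1",f_scale=.002)
def main(ims):
  for n,im in ims.items():
    P=cloud(im); b=board(P,im); B=P[b]; (c,s,a)=cv2.minAreaRect(B[:,:2].astype(np.float32)*1000); print(n,"board rect",np.round(c,1),np.round(s,1),round(a,2))
    th=np.radians(a if a<45 else a-90); c0=np.array(c)/1000; q=np.array([*(c0-R.from_euler("z",th).as_matrix()[:2,:2]@[.004,.004]),th])
    for it in range(4):
        Rm=R.from_euler("z",q[2]).as_matrix()[:2,:2]; L=(B[:,:2]-q[:2])@Rm; m=(B[:,2]>.024)&(B[:,2]<.064)
        fx=B[m&(abs(L[:,0]-.14)<.009)&(L[:,1]<.12)]; fy=B[m&(abs(L[:,1]-.14)<.009)&(L[:,0]<.12)]
        s=fit(q,[(fx,0),(fy,1)]); q=s.x
    print("  board fit",q.round(4),"n",len(fx),len(fy),"rms",np.sqrt((s.fun**2).mean()).round(4))
    H,S,V=cv2.split(cv2.cvtColor(im["color"],cv2.COLOR_BGR2HSV))
    red=((H<6)|(H>174))&(S>150); m=red&(np.hypot(P[...,0]-.505,P[...,1]+.285)<.03)&(P[...,2]>.1)&(P[...,2]<.199); Q=P[m]
    def rc(v):
        ax=np.array([v[2],v[3],1]); ax/=np.linalg.norm(ax); d=Q-[v[0],v[1],.15]; return np.linalg.norm(np.cross(d,ax),axis=1)-.011
    v=least_squares(rc,[.505,-.288,0,0],loss="soft_l1",f_scale=.001); print("  handle axis at z.15",v.x.round(4),"n",len(Q),"rms",np.sqrt((v.fun**2).mean()).round(4))
if __name__=="__main__": main({n:pickle.load(open(n+".pkl","rb")) for n in("top","scene")})
E
python3 m2.py
```

```text
top board rect [524.9  33.4] [307.9 309.8] 82.63
  board fit [ 0.5198  0.0283 -0.1312] n 298 368 rms 0.0006
  handle axis at z.15 [ 0.5053 -0.2874  0.01   -0.0196] n 31 rms 0.0006
scene board rect [549.3  87.5] [440.2 381.9] 87.27
  board fit [ 0.5293  0.1208 -0.1239] n 424 27 rms 0.0021
  handle axis at z.15 [ 0.5042 -0.2891  0.0006  0.0056] n 269 rms 0.0015
```

```bash
cat > p.py <<'E'
# usage: p.py mode x y z(mm) [zx zy zz yx yy]; mode b=board frame, w=world
import sys
from h import *
BO=np.array([.518,.027]); BY=-.131
a=list(map(float,sys.argv[2:])); o=manip.get_obs(); Rc=R.from_rotvec(o["tcp_rot"]); p=np.array(a[:3])/1000
RB=R.from_euler("z",BY) if sys.argv[1]=="b" else R.identity()
t=RB.apply(p)+([*BO,0] if sys.argv[1]=="b" else 0)
Rt=Rc
if len(a)>3:
    d=RB.apply(a[3:6]); d/=np.linalg.norm(d); y=RB.apply([a[6],a[7],0]); y-=d*(y@d); y/=np.linalg.norm(y)
    Rt=R.from_matrix(np.stack([np.cross(y,d),y,d],1))
print("world",t.round(4),"travel",(Rc.inv().apply(t-o["position"])/.75).round(4),"rot",((Rc.inv()*Rt).as_rotvec()/np.pi).round(4))
RB=R.from_euler("z",BY)
print("now board mm",(RB.inv().apply(o["position"]-[*BO,0])*1000).round(1),"F board",RB.inv().apply(o["force"]).round(2),"t",round(o["clock"],2),"j",o["joint_pos"].round(2))
print("unit board x,y,z steps of 10mm in travel:",[(Rt.inv().apply(RB.apply(e))*.01/.75).round(4).tolist() for e in np.eye(3)])
E
python3 p.py b -75 -39 170 0.21 0 -1 0 1
```

```text
world [ 0.4385 -0.0019  0.17  ] travel [-0.5421 -0.5464  0.0815] rot [-0.0091 -0.0657 -0.0817]
now board mm [-363.6  461.   230.5] F board [ 0.19 -0.39 -0.4 ] t 0.1 j [ 1.07  0.38  0.08  1.27 -0.    1.46]
unit board x,y,z steps of 10mm in travel: [[-0.013, -0.0, 0.0027], [-0.0, 0.0133, 0.0], [-0.0027, -0.0, -0.013]]
```

```bash
python3 -m pendant '{"travel":[[-0.542,-0.546,0.06],[-0.542,-0.546,0.06],[-0.542,-0.546,0.06],[-0.542,-0.546,0.06],[-0.542,-0.546,0.06],[-0.542,-0.546,0.0815],[-0.542,-0.546,0.0815],[-0.542,-0.546,0.0815]],"rot":[[-0.009,-0.066,-0.082],[-0.009,-0.066,-0.082],[-0.009,-0.066,-0.082],[-0.009,-0.066,-0.082],[-0.009,-0.066,-0.082],[-0.009,-0.066,-0.082],[-0.009,-0.066,-0.082],[-0.009,-0.066,-0.082]],"jaw":[0.5,0.5,0.5,0.5,0.5,0.5,0.5,0.5]}' 40; python3 p.py b -75 -39 170 0.21 0 -1 0 1
```

```text
clock: 0.9
position: [0.3703, 0.1626, 0.1926]
tcp_rot: [0.19, 2.927, -0.018]
force: [0.8, 0.0, -0.8]
finger_gap: 0.499
gripper_force: 0.0
world [ 0.4385 -0.0019  0.17  ] travel [-0.1097 -0.2058  0.0538] rot [0.0006 0.0006 0.0004]
now board mm [-164.1  115.2  192.6] F board [ 0.81  0.15 -0.75] t 0.9 j [ 0.33 -0.1  -0.61  0.87 -0.09  0.45]
unit board x,y,z steps of 10mm in travel: [[-0.013, -0.0, 0.0027], [-0.0, 0.0133, 0.0], [-0.0027, -0.0, -0.013]]
```

```bash
python3 -m pendant '{"travel":[[-0.11,-0.206,0.054],[-0.11,-0.206,0.054],[-0.11,-0.206,0.054],[-0.11,-0.206,0.054],[-0.076,-0.206,0.219],[-0.076,-0.206,0.219],[-0.076,-0.206,0.219],[-0.076,-0.206,0.219]],"rot":[[0,0,0],[0,0,0],[0,0,0],[0,0,0],[0,0,0],[0,0,0],[0,0,0],[0,0,0]],"jaw":[0.5,0.5,0.5,0.5,0.5,0.5,0.5,0.5]}'; python3 p.py b -75 -39 43 0.21 0 -1 0 1
```

```text
clock: 1.7
position: [0.4344, 0.0003, 0.0397]
tcp_rot: [0.192, 2.937, -0.017]
force: [-1.2, -0.0, 0.7]
finger_gap: 0.5
gripper_force: 0.0
world [ 0.4385 -0.0019  0.043 ] travel [-0.0066 -0.0022 -0.0032] rot [ 0.0005 -0.0026  0.    ]
now board mm [-79.4 -37.4  39.7] F board [-1.21 -0.21  0.72] t 1.7 j [-0.15  0.13 -0.84  0.41  0.01 -0.02]
unit board x,y,z steps of 10mm in travel: [[-0.013, -0.0, 0.0027], [-0.0, 0.0133, 0.0], [-0.0027, -0.0, -0.013]]
```

```bash
python3 -m pendant '{"travel":[[-0.026,0,0.0054],[-0.039,0,0.008],[-0.052,0,0.0108],[-0.065,0,0.0135],[-0.078,0,0.016],[-0.091,0,0.019],[-0.104,0,0.0215],[-0.114,0,0.0237]],"rot":[[0,0,0],[0,0,0],[0,0,0],[0,0,0],[0,0,0],[0,0,0],[0,0,0],[0,0,0]],"jaw":[0.5,0.5,0.5,0.5,0.5,0.5,0.5,0.5]}'; python3 p.py b 29 -39 43 0.21 0 -1 0 1
```

```text
clock: 2.5
position: [0.5268, -0.0118, 0.0443]
tcp_rot: [0.191, 2.927, -0.019]
force: [-2.5, -0.1, 0.2]
finger_gap: 0.499
gripper_force: 1.5
world [ 0.5417 -0.0155  0.043 ] travel [-0.0195 -0.0022  0.0059] rot [0.0004 0.0006 0.0001]
now board mm [ 13.8 -37.3  44.3] F board [-2.47 -0.38  0.19] t 2.5 j [-0.15  0.27 -0.63  0.46  0.   -0.01]
unit board x,y,z steps of 10mm in travel: [[-0.013, -0.0, 0.0027], [-0.0, 0.0133, 0.0], [-0.0027, -0.0, -0.013]]
```

```bash
python3 -m pendant '{"travel":[[-0.006,0,0.0013],[-0.010,0,0.002],[-0.013,0,0.0027],[-0.016,0,0.0033]],"rot":[[0,0,0],[0,0,0],[0,0,0],[0,0,0]],"jaw":[0.5,0.5,0.5,0.5]}'; python3 p.py b 29 -39 43 0.21 0 -1 0 1;python3 -m pendant '{"travel":[[-0.0015,0,0.0003],[-0.003,0,0.0006],[-0.0045,0,0.0009]],"rot":[[0,0,0],[0,0,0],[0,0,0]],"jaw":[0.5,0.5,0.5]}'; python3 p.py b 29 -39 43 0.21 0 -1 0 1
```

```text
clock: 2.9
position: [0.5372, -0.0131, 0.0441]
tcp_rot: [0.191, 2.929, -0.018]
force: [-6.0, 0.2, 5.4]
finger_gap: 0.497
gripper_force: 3.0
world [ 0.5417 -0.0155  0.043 ] travel [-0.0059 -0.0024  0.0028] rot [0.0004 0.     0.0002]
now board mm [ 24.2 -37.2  44.1] F board [-6.01 -0.54  5.4 ] t 2.9 j [-0.14  0.29 -0.6   0.47  0.   -0.01]
unit board x,y,z steps of 10mm in travel: [[-0.013, -0.0, 0.0027], [-0.0, 0.0133, 0.0], [-0.0027, -0.0, -0.013]]
clock: 3.2
position: [0.5412, -0.0136, 0.0442]
tcp_rot: [0.191, 2.927, -0.018]
force: [-4.3, 0.6, 2.7]
finger_gap: 0.5
gripper_force: 2.1
world [ 0.5417 -0.0155  0.043 ] travel [-0.0005 -0.0024  0.0017] rot [0.0005 0.0004 0.0002]
now board mm [ 28.3 -37.2  44.2] F board [-4.3   0.06  2.67] t 3.2 j [-0.14  0.3  -0.59  0.47  0.   -0.01]
unit board x,y,z steps of 10mm in travel: [[-0.013, -0.0, 0.0027], [-0.0, 0.0133, 0.0], [-0.0027, -0.0, -0.013]]
```

```bash
python3 -m pendant '{"travel":[[-0.002,0,0.0004],[-0.004,0,0.0008],[-0.0055,0,0.0011]],"rot":[[0,0,0],[0,0,0],[0,0,0]],"jaw":[0.5,0.5,0.5]}'; python3 p.py b 29 -39 43 0.21 0 -1 0 1; python3 -m pendant '{"travel":[[-0.002,0,0.0004],[-0.004,0,0.0008],[-0.004,0,0.0008]],"rot":[[0,0,0],[0,0,0],[0,0,0]],"jaw":[0.5,0.5,0.5]}'; python3 p.py b 29 -39 43 0.21 0 -1 0 1
```

```text
clock: 3.5
position: [0.5439, -0.0139, 0.0438]
tcp_rot: [0.191, 2.93, -0.018]
force: [-11.4, 2.2, 8.7]
finger_gap: 0.498
gripper_force: 5.7
world [ 0.5417 -0.0155  0.043 ] travel [ 0.0029 -0.0024  0.0005] rot [ 0.0004 -0.0005  0.0002]
now board mm [ 31.  -37.2  43.8] F board [-11.59   0.71   8.72] t 3.5 j [-0.14  0.31 -0.58  0.48  0.   -0.01]
unit board x,y,z steps of 10mm in travel: [[-0.013, -0.0, 0.0027], [-0.0, 0.0133, 0.0], [-0.0027, -0.0, -0.013]]
clock: 3.8
position: [0.544, -0.0139, 0.0428]
tcp_rot: [0.191, 2.935, -0.018]
force: [-15.4, 1.8, 11.3]
finger_gap: 0.499
gripper_force: 7.7
world [ 0.5417 -0.0155  0.043 ] travel [ 0.0027 -0.0024 -0.0008] rot [ 0.0004 -0.0021  0.0002]
now board mm [ 31.1 -37.2  42.8] F board [-15.49  -0.24  11.28] t 3.8 j [-0.14  0.31 -0.58  0.48  0.   -0.01]
unit board x,y,z steps of 10mm in travel: [[-0.013, -0.0, 0.0027], [-0.0, 0.0133, 0.0], [-0.0027, -0.0, -0.013]]
```

```bash
python3 -m pendant '{"travel":[[0.02,0,-0.004],[0.047,0,-0.0095],[0.047,0,-0.0095],[0.015,0,-0.166],[0.015,0,-0.166],[0.015,0,-0.166]],"rot":[[0,0,0],[0,0,0],[0,0,0],[0,0,0],[0,0,0],[0,0,0]],"jaw":[0.5,0.5,0.5,0.5,0.5,0.5]}'; python3 p.py b 90 -132 170 0 0.21 -1 1 0
```

```text
clock: 4.4
position: [0.5177, -0.0107, 0.1702]
tcp_rot: [0.19, 2.916, -0.019]
force: [1.2, -0.7, 0.3]
finger_gap: 0.501
gripper_force: 0.0
world [ 0.59   -0.1156  0.17  ] travel [-0.111  -0.1262  0.025 ] rot [0.0036 0.1063 0.5034]
now board mm [  4.6 -37.4 170.2] F board [ 1.29 -0.52  0.33] t 4.4 j [-0.15  0.11 -0.46  0.78  0.   -0.02]
unit board x,y,z steps of 10mm in travel: [[-0.0, 0.0133, -0.0], [0.013, 0.0, 0.0027], [0.0027, 0.0, -0.013]]
```

```bash
python3 -m pendant '{"travel":[[-0.111,-0.126,0.025],[-0.111,-0.126,0.025],[-0.111,-0.126,0.025],[-0.111,-0.126,0.025],[-0.111,-0.126,0.025],[-0.111,-0.126,0.025],[-0.111,-0.126,0.025],[-0.111,-0.126,0.025]],"rot":[[0.0036,0.1063,0.5034],[0.0036,0.1063,0.5034],[0.0036,0.1063,0.5034],[0.0036,0.1063,0.5034],[0.0036,0.1063,0.5034],[0.0036,0.1063,0.5034],[0.0036,0.1063,0.5034],[0.0036,0.1063,0.5034]],"jaw":[0.5,0.5,0.5,0.5,0.5,0.5,0.5,0.5]}'; python3 p.py b 90 -132 170 0 0.21 -1 1 0
```

```text
clock: 5.2
position: [0.5871, -0.1156, 0.163]
tcp_rot: [-1.87, -2.453, -0.176]
force: [0.5, -0.7, 0.4]
finger_gap: 0.499
gripper_force: 0.0
world [ 0.59   -0.1156  0.17  ] travel [ 0.      0.0043 -0.0091] rot [-0.0016  0.0267  0.1273]
now board mm [  87.1 -132.4  163. ] F board [ 0.63 -0.59  0.43] t 5.2 j [-0.37  0.46  0.02  1.15  0.12  0.94]
unit board x,y,z steps of 10mm in travel: [[-0.0, 0.0133, -0.0], [0.013, 0.0, 0.0027], [0.0027, 0.0, -0.013]]
```

```bash
python3 -m pendant '{"travel":[[0,0.004,-0.009],[0,0.004,-0.009],[0,0.004,-0.009],[0,0.004,-0.009]],"rot":[[-0.0016,0.0267,0.1273],[-0.0016,0.0267,0.1273],[-0.0016,0.0267,0.1273],[-0.0016,0.0267,0.1273]],"jaw":[0.5,0.5,0.5,0.5]}'; python3 p.py b 90 -132 43 0 0.21 -1 1 0
```

```text
clock: 5.6
position: [0.5892, -0.1163, 0.1695]
tcp_rot: [-2.248, -1.982, -0.233]
force: [-0.1, 0.8, 0.2]
finger_gap: 0.502
gripper_force: 0.0
world [ 0.59   -0.1156  0.043 ] travel [-0.0335  0.0008  0.1653] rot [-0.0002  0.0004  0.0016]
now board mm [  89.3 -132.8  169.5] F board [-0.19  0.77  0.25] t 5.6 j [-0.4   0.49  0.07  1.21  0.2   1.29]
unit board x,y,z steps of 10mm in travel: [[-0.0, 0.0133, -0.0], [0.013, 0.0, 0.0027], [0.0027, 0.0, -0.013]]
```

```bash
python3 -m pendant '{"travel":[[-0.0335,0.001,0.165],[-0.0335,0.001,0.165],[-0.0335,0.001,0.165],[-0.0335,0.001,0.165],[-0.0075,0.001,0.1704],[0.0055,0.001,0.1731],[0.0185,0.001,0.1758],[0.0315,0.001,0.1785]],"rot":[[0,0,0],[0,0,0],[0,0,0],[0,0,0],[0,0,0],[0,0,0],[0,0,0],[0,0,0]],"jaw":[0.5,0.5,0.5,0.5,0.5,0.5,0.5,0.5]}'; python3 p.py b 90 25 43 0 0.21 -1 1 0
```

```text
clock: 6.4
position: [0.5957, -0.0653, 0.0449]
tcp_rot: [-2.248, -1.984, -0.232]
force: [-0.3, -5.1, 3.1]
finger_gap: 0.5
gripper_force: 2.3
world [0.6105 0.04   0.043 ] travel [0.1384 0.0021 0.0312] rot [0.     0.0009 0.002 ]
now board mm [ 89.1 -81.4  44.9] F board [ 0.38 -5.08  3.12] t 6.4 j [-0.32  0.56 -0.15  0.9   0.2   1.37]
unit board x,y,z steps of 10mm in travel: [[-0.0, 0.0133, -0.0], [0.013, 0.0, 0.0027], [0.0027, 0.0, -0.013]]
```

```bash
python3 -m pendant '{"travel":[[0.013,0.0005,0.0027],[0.028,0.001,0.0058],[0.043,0.001,0.009],[0.058,0.001,0.012],[0.073,0.001,0.015],[0.088,0.001,0.018],[0.103,0.001,0.0212],[0.116,0.001,0.024]],"rot":[[0,0,0],[0,0,0],[0,0,0],[0,0,0],[0,0,0],[0,0,0],[0,0,0],[0,0,0]],"jaw":[0.5,0.5,0.5,0.5,0.5,0.5,0.5,0.5]}'; python3 p.py b 90 28 43 0 0.21 -1 1 0
```

```text
clock: 7.2
position: [0.6071, 0.0232, 0.0448]
tcp_rot: [-2.248, -1.983, -0.232]
force: [-1.5, -6.7, 5.7]
finger_gap: 0.498
gripper_force: 3.2
world [0.6109 0.043  0.043 ] travel [0.0258 0.0017 0.0078] rot [-0.0002  0.0007  0.0018]
now board mm [88.8  7.9 44.8] F board [-0.58 -6.82  5.72] t 7.2 j [-0.17  0.55 -0.16  0.86  0.2   1.52]
unit board x,y,z steps of 10mm in travel: [[-0.0, 0.0133, -0.0], [0.013, 0.0, 0.0027], [0.0027, 0.0, -0.013]]
```

```bash
python3 -m pendant '{"travel":[[0.007,0,0.0015],[0.013,0,0.0027],[0.018,0,0.0037],[0.023,0,0.0048],[0.026,0,0.0054],[0.028,0,0.0058]],"rot":[[0,0,0],[0,0,0],[0,0,0],[0,0,0],[0,0,0],[0,0,0]],"jaw":[0.5,0.5,0.5,0.5,0.5,0.5]}'; python3 p.py b 90 28 43 0 0.21 -1 1 0; python3 -m pendant '{"travel":[[0.002,0,0.0004],[0.004,0,0.0008],[0.005,0,0.001]],"rot":[[0,0,0],[0,0,0],[0,0,0]],"jaw":[0.5,0.5,0.5]}'; python3 p.py b 90 31 43 0 0.21 -1 1 0
```

```text
clock: 7.8
position: [0.6094, 0.0441, 0.0446]
tcp_rot: [-2.248, -1.982, -0.231]
force: [-0.8, -6.2, 5.2]
finger_gap: 0.499
gripper_force: 3.1
world [0.6109 0.043  0.043 ] travel [-0.0016  0.0021  0.0018] rot [-0.0004  0.0006  0.0017]
now board mm [88.4 28.9 44.6] F board [-0.01 -6.3   5.24] t 7.8 j [-0.14  0.55 -0.16  0.86  0.21  1.56]
unit board x,y,z steps of 10mm in travel: [[-0.0, 0.0133, -0.0], [0.013, 0.0, 0.0027], [0.0027, 0.0, -0.013]]
clock: 8.1
position: [0.6098, 0.0467, 0.0445]
tcp_rot: [-2.25, -1.983, -0.228]
force: [-1.9, -11.1, 6.9]
finger_gap: 0.502
gripper_force: 5.3
world [0.6113 0.046  0.043 ] travel [-0.0011  0.0021  0.0019] rot [-0.0004  0.0014  0.0015]
now board mm [88.4 31.5 44.5] F board [ -0.47 -11.24   6.89] t 8.1 j [-0.13  0.55 -0.16  0.86  0.2   1.57]
unit board x,y,z steps of 10mm in travel: [[-0.0, 0.0133, -0.0], [0.013, 0.0, 0.0027], [0.0027, 0.0, -0.013]]
```

```bash
python3 -m pendant '{"travel":[[0.003,0,0.0006],[0.005,0,0.001],[0.006,0,0.0012]],"rot":[[0,0,0],[0,0,0],[0,0,0]],"jaw":[0.5,0.5,0.5]}'; python3 -m pendant '{"travel":[[-0.02,0,-0.004],[-0.05,0,-0.011],[-0.06,0,-0.013],[-0.02,0,-0.2],[-0.02,0,-0.2],[-0.02,0,-0.2],[-0.02,0,-0.2]],"rot":[[0,0,0],[0,0,0],[0,0,0],[0,0,0],[0,0,0],[0,0,0],[0,0,0]],"jaw":[0.5,0.5,0.5,0.5,0.5,0.5,0.5]}'; python3 p.py w 505 -288 270 0 0 -1 0 1
cat > k.py <<'E'
from h import *
import sys
from m2 import board
BO=np.array([.518,.027]); BY=-.131
im=grab("top"); cv2.imwrite(f"pics/{sys.argv[1]}.png",cv2.resize(im["color"][130:290,150:310],(560,560),interpolation=2))
P=cloud(im); H,S,V=cv2.split(cv2.cvtColor(im["color"],cv2.COLOR_BGR2HSV)); z=P[...,2]
m=(H>98)&(H<125)&(S>100)&(z>.1)&(z<.12)&(P[...,0]>.5)&(P[...,0]<.72)&(P[...,1]>0)&(P[...,1]<.2)
Q=P[m][:,:2]; BOt=np.array([.5198,.0283]); Rm=R.from_euler("z",BY).as_matrix()[:2,:2]; L=(Q-BOt)@Rm
c,s,a=cv2.minAreaRect(L.astype(np.float32)*1000); print("rim in board frame",np.round(c,1),np.round(s,1),round(a,2),len(L),"min/max",np.percentile(L*1000,[1,99],axis=0).round(1).tolist())
E
python3 k.py k1
```

```text
clock: 8.4
position: [0.6098, 0.0469, 0.0446]
tcp_rot: [-2.257, -1.984, -0.219]
force: [-5.9, -22.4, 10.2]
finger_gap: 0.505
gripper_force: 11.4
clock: 9.1
position: [0.6084, 0.0085, 0.1946]
tcp_rot: [-2.249, -1.988, -0.245]
force: [0.5, -0.6, 0.1]
finger_gap: 0.5
gripper_force: 0.0
world [ 0.505 -0.288  0.27 ] travel [-0.3796 -0.0868 -0.1839] rot [ 0.0586 -0.0469 -0.5371]
now board mm [ 92.   -6.5 194.6] F board [ 0.6  -0.48  0.09] t 9.1 j [-0.2   0.44  0.07  1.2   0.21  1.5 ]
unit board x,y,z steps of 10mm in travel: [[-0.0132, -0.0017, 0.0], [-0.0017, 0.0132, 0.0], [0.0, 0.0, -0.0133]]Traceback (most recent call last):
  File "k.py", line 9, in <module>
    c,s,a=cv2.minAreaRect(L.astype(np.float32)*1000); print("rim in board frame",np.round(c,1),np.round(s,1),round(a,2),len(L),"min/max",np.percentile(L*1000,[1,99],axis=0).round(1).tolist())
                                                                                                                                         ~~~~~~~~~~~~~^^^^^^^^^^^^^^^^^^^^^^
    return _quantile_unchecked(
        a, q, axis, out, overwrite_input, method, keepdims, weights)
    return _ureduce(a,
                    func=_quantile_ureduce_func,
    ...<5 lines>...
                    overwrite_input=overwrite_input,
                    method=method)
    r = func(a, **kwargs)
    result = _quantile(arr,
                       quantiles=q,
    ...<2 lines>...
                       out=out,
                       weights=wgt)
    slices_having_nans = np.isnan(arr[-1, ...])
                                  ~~~^^^^^^^^^
IndexError: index -1 is out of bounds for axis 0 with size 0
```

View pics/k1.png

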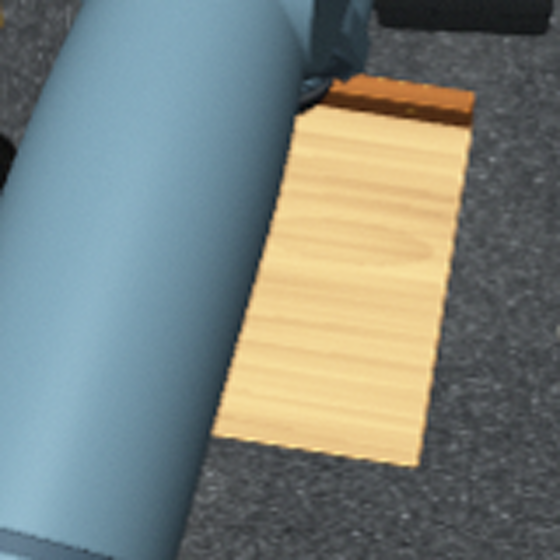

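```bash
python3 p.py w 505 -288 270 0 0 -1 .9914 -.1306; python3 p.py w 608 8 270
```

```text
world [ 0.505 -0.288  0.27 ] travel [-0.3786 -0.0852 -0.1877] rot [ 0.0015 -0.0662  0.0023]
now board mm [ 90.5  -6.7 191.2] F board [ 0.19 -0.3   0.01] t 9.15 j [-0.2   0.45  0.06  1.2   0.21  1.5 ]
unit board x,y,z steps of 10mm in travel: [[-0.0, 0.0133, 0.0], [0.0133, 0.0, 0.0], [0.0, 0.0, -0.0133]]
world [0.608 0.008 0.27 ] travel [ 0.0212  0.0021 -0.1029] rot [0. 0. 0.]
now board mm [ 90.5  -6.7 191.2] F board [ 0.19 -0.3   0.01] t 9.15 j [-0.2   0.45  0.06  1.2   0.21  1.5 ]
unit board x,y,z steps of 10mm in travel: [[-0.0001, 0.0133, 0.0001], [0.013, 0.0001, 0.0028], [0.0028, 0.0001, -0.013]]
```

```bash
python3 -m pendant '{"travel":[[0.02,0.002,-0.10],[-0.15,-0.03,-0.18],[-0.379,-0.085,-0.188],[-0.379,-0.085,-0.188],[-0.379,-0.085,-0.188],[-0.379,-0.085,-0.188],[-0.379,-0.085,-0.188],[-0.379,-0.085,-0.188]],"rot":[[0,0,0],[0.0015,-0.066,0.002],[0.0015,-0.066,0.002],[0.0015,-0.066,0.002],[0.0015,-0.066,0.002],[0.0015,-0.066,0.002],[0.0015,-0.066,0.002],[0.0015,-0.066,0.002]],"jaw":[0.6,0.8,1,1,1,1,1,1]}'; python3 -m pendant '{"travel":[[0,0,0]],"rot":[[0,0,0]],"jaw":[1]}' >/dev/null; python3 p.py w 505 -288 153 0 0 -1 .9914 -.1306;  sed -i 's/130:290,150:310/130:290,150:370/; s/(560,560)/(770,560)/' k.py; python3 k.py k2; python3 - <<'E'
from h import *
cv2.imwrite("pics/s2.png",cv2.resize(grab("scene")["color"][40:320,140:460],(640,560),interpolation=2))
E
```

```text
clock: 9.95
position: [0.5009, -0.2917, 0.2651]
tcp_rot: [-2.36, -2.061, 0.01]
force: [0.5, 0.1, 0.5]
finger_gap: 1.001
gripper_force: 0.0
world [ 0.505 -0.288  0.153] travel [0.0033 0.0054 0.1496] rot [-0.0031 -0.0005 -0.0011]
now board mm [  25.3 -316.6  265.2] F board [-0.17  0.73 -0.49] t 10.05 j [-0.63  0.39  0.19  1.38 -0.    1.07]
unit board x,y,z steps of 10mm in travel: [[-0.0, 0.0133, 0.0], [0.0133, 0.0, 0.0], [0.0, 0.0, -0.0133]]
rim in board frame [87.6 88.9] [98.8 99.7] 0.04 289 min/max [[38.7, 39.7], [136.8, 138.5]]
```

View pics/k2.png

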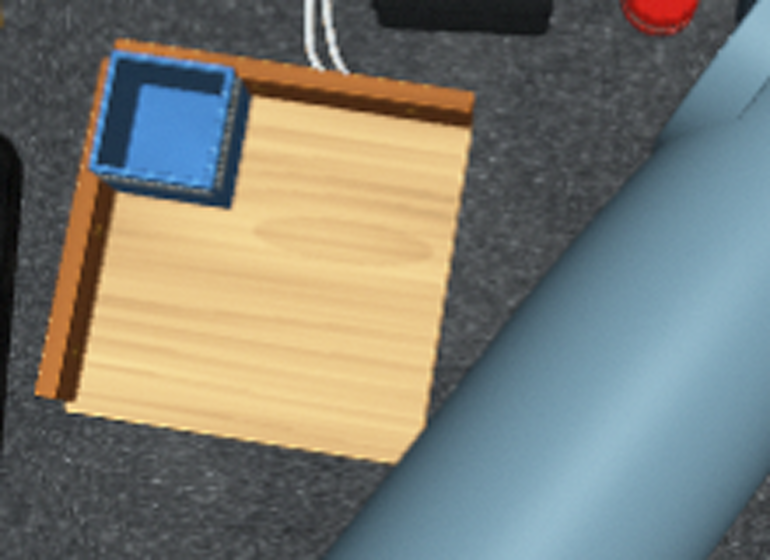

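View pics/s2.png

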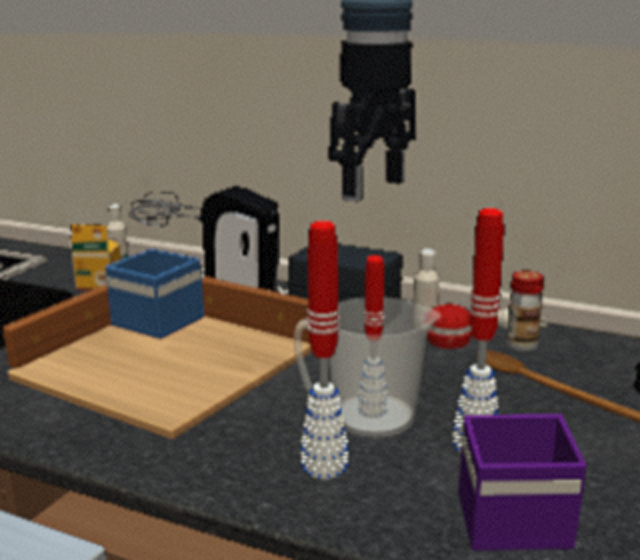

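```bash
python3 -m pendant '{"travel":[[0.003,0.0054,0],[0.003,0.0054,0.05],[0.003,0.0054,0.09],[0.003,0.0054,0.13],[0.003,0.0054,0.1496],[0.003,0.0054,0.1496],[0.003,0.0054,0.1496]],"rot":[[-0.003,0,-0.001],[-0.003,0,-0.001],[-0.003,0,-0.001],[-0.003,0,-0.001],[-0.003,0,-0.001],[-0.003,0,-0.001],[-0.003,0,-0.001]],"jaw":[1,1,1,1,1,1,1]}'; python3 p.py w 505 -288 153 0 0 -1 .9914 -.1306
```

```text
clock: 10.85
position: [0.507, -0.2858, 0.1553]
tcp_rot: [2.355, 2.077, 0.002]
force: [0.2, 0.0, 0.6]
finger_gap: 1.003
gripper_force: 0.0
world [ 0.505 -0.288  0.153] travel [-0.0033 -0.0023  0.0031] rot [0.0007 0.0001 0.0017]
now board mm [  30.  -311.5  155.3] F board [0.18 0.05 0.65] t 10.85 j [-0.62  0.42 -0.05  1.1   0.    1.07]
unit board x,y,z steps of 10mm in travel: [[-0.0, 0.0133, 0.0], [0.0133, 0.0, 0.0], [0.0, 0.0, -0.0133]]
```

```bash
python3 -m pendant '{"travel":[[-0.003,-0.002,0.003],[-0.003,-0.002,0.003],[-0.003,-0.002,0.003],[-0.003,-0.002,0.003],[-0.003,-0.002,0.003],[-0.003,-0.002,0.003],[-0.003,-0.002,0.003],[-0.003,-0.002,0.003]],"rot":[[0,0,0],[0,0,0],[0,0,0],[0,0,0],[0,0,0],[0,0,0],[0,0,0],[0,0,0]],"jaw":[1,0,0,0,0,0,0,0]}' 60; python3 p.py w 505 -288 153 0 0 -1 .9914 -.1306
```

```text
clock: 11.65
position: [0.5046, -0.2892, 0.1528]
tcp_rot: [2.357, 2.074, 0.001]
force: [-0.1, -0.5, 0.7]
finger_gap: 0.238
gripper_force: 58.5
world [ 0.505 -0.288  0.153] travel [ 0.0017  0.0004 -0.0003] rot [0.0006 0.0003 0.001 ]
now board mm [  28.  -315.3  152.8] F board [-0.02 -0.48  0.74] t 11.65 j [-0.63  0.42 -0.06  1.09  0.    1.07]
unit board x,y,z steps of 10mm in travel: [[-0.0, 0.0133, 0.0], [0.0133, 0.0, 0.0], [0.0, 0.0, -0.0133]]
```

```bash
python3 -m pendant '{"travel":[[0,0,-0.02],[0,0,-0.06],[0,0,-0.10],[0,0,-0.14],[0,0,-0.18],[0,0,-0.225],[0,0,-0.225],[0,0,-0.225]],"rot":[[0,0,0],[0,0,0],[0,0,0],[0,0,0],[0,0,0],[0,0,0],[0,0,0],[0,0,0]],"jaw":[0,0,0,0,0,0,0,0]}'; python3 p.py b 90 90 320 0.09 0 -1 1 0; python3 - <<'E'
from h import *
im=grab("scene"); P=cloud(im); o=manip.get_obs(); Rc=R.from_rotvec(o["tcp_rot"])
cv2.imwrite("pics/s3.png",cv2.resize(im["color"][40:320,140:460],(640,560),interpolation=2))
S=cv2.cvtColor(im["color"],cv2.COLOR_BGR2HSV)
L=(P-o["position"])@Rc.as_matrix()
m=(np.hypot(L[...,0],L[...,1])<.03)&(L[...,2]>-.02)&(L[...,2]<.2)
q=L[m]; 
for a in np.arange(0,.17,.015):
    s=q[(q[:,2]>=a)&(q[:,2]<a+.015)]
    if len(s): print(round(a,3),len(s),s[:,:2].mean(0).round(4),np.ptp(s[:,:2],axis=0).round(4))
print("zmax",np.sort(q[:,2])[-8:].round(4)); print(proj(im,o["position"]+Rc.apply([[0,0,0],[0,0,.147]])))
E
```

```text
clock: 12.45
position: [0.5048, -0.2893, 0.3218]
tcp_rot: [2.356, 2.073, 0.002]
force: [0.0, 0.2, -0.7]
finger_gap: 0.239
gripper_force: 58.8
world [0.619  0.1045 0.32  ] travel [0.5402 0.0842 0.0019] rot [-0.0275  0.0004  0.0011]
now board mm [  28.2 -315.3  321.8] F board [-0.01  0.19 -0.69] t 12.45 j [-0.63  0.39  0.33  1.51  0.    1.07]
unit board x,y,z steps of 10mm in travel: [[-0.0, 0.0133, 0.0012], [0.0133, 0.0, 0.0], [0.0, 0.0012, -0.0133]]
0.0 71 [-0.0049 -0.0058] [0.0218 0.0226]
0.015 74 [-0.0048 -0.0071] [0.0223 0.0193]
0.03 64 [-0.0043 -0.0066] [0.0213 0.0156]
0.045 27 [-0.0035 -0.0052] [0.016  0.0103]
0.06 20 [-0.0028 -0.0018] [0.0062 0.0104]
0.075 61 [-0.0037 -0.0051] [0.0221 0.0196]
0.09 83 [-0.004  -0.0062] [0.0277 0.0246]
0.105 93 [-0.0054 -0.008 ] [0.0319 0.0269]
0.12 102 [-0.0058 -0.0088] [0.0348 0.0343]
0.135 75 [-0.0058 -0.0096] [0.035  0.0266]
zmax [0.1467 0.1476 0.1476 0.1476 0.1478 0.1481 0.1486 0.1489]
[[327.6155584  115.74543013]
 [326.94789002 179.86626696]]
```

View pics/s3.png

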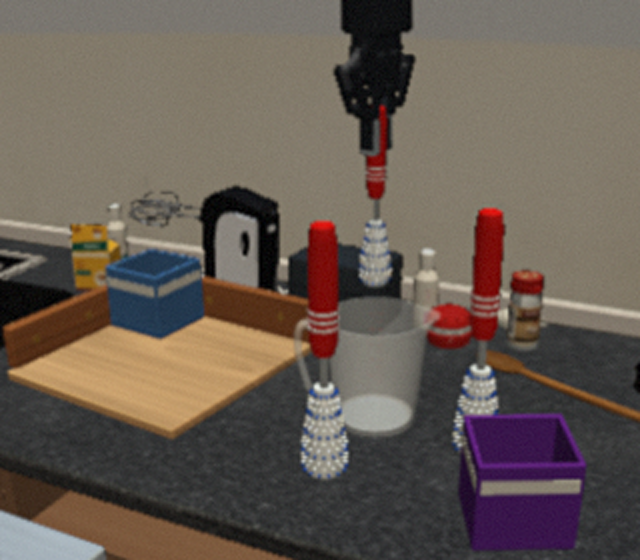

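```bash
python3 -m pendant '{"travel":[[0.54,0.07,0],[0.54,0.07,0],[0.54,0.07,0],[0.54,0.07,0],[0.54,0.07,0],[0.54,0.07,0],[0.54,0.07,0],[0.54,0.07,0]],"rot":[[-0.0275,0,0.001],[-0.0275,0,0.001],[-0.0275,0,0.001],[-0.0275,0,0.001],[-0.0275,0,0.001],[-0.0275,0,0.001],[-0.0275,0,0.001],[-0.0275,0,0.001]],"jaw":[0,0,0,0,0,0,0,0]}'; python3 p.py b 80 90 320 0.09 0 -1 1 0
```

```text
clock: 13.3
position: [0.6049, 0.0999, 0.319]
tcp_rot: [2.312, 2.028, 0.084]
force: [0.4, -0.8, -0.8]
finger_gap: 0.242
gripper_force: 59.0
world [0.6091 0.1058 0.32  ] travel [ 0.0085  0.0046 -0.0009] rot [-0.0016  0.0004  0.0001]
now board mm [ 76.6  83.6 319. ] F board [ 0.52 -0.7  -0.77] t 13.3 j [ 0.07  0.38  0.31  1.41 -0.02  1.77]
unit board x,y,z steps of 10mm in travel: [[-0.0, 0.0133, 0.0012], [0.0133, 0.0, 0.0], [0.0, 0.0012, -0.0133]]
```

```bash
python3 -m pendant '{"travel":[[0,0,0],[0,0,0]],"rot":[[0,0,0],[0,0,0]],"jaw":[0,0]}'; python3 p.py b 80 90 190 0.09 0 -1 1 0
```

```text
clock: 13.5
position: [0.6048, 0.099, 0.3189]
tcp_rot: [2.31, 2.031, 0.084]
force: [-0.5, -1.6, -1.0]
finger_gap: 0.242
gripper_force: 59.0
world [0.6091 0.1058 0.19  ] travel [ 0.01   -0.0101  0.1716] rot [-0.0017  0.0005  0.0009]
now board mm [ 76.7  82.7 318.9] F board [-0.29 -1.65 -0.98] t 13.5 j [ 0.07  0.38  0.31  1.41 -0.02  1.77]
unit board x,y,z steps of 10mm in travel: [[-0.0, 0.0133, 0.0012], [0.0133, 0.0, 0.0], [0.0, 0.0012, -0.0133]]
```

```bash
python3 -m pendant '{"travel":[[0.01,0.002,0],[0.01,-0.002,0.04],[0.01,-0.005,0.08],[0.01,-0.007,0.12],[0.01,-0.009,0.15],[0.01,-0.010,0.1716],[0.01,-0.010,0.1716],[0.01,-0.010,0.1716]],"rot":[[-0.0017,0,0.001],[-0.0017,0,0.001],[-0.0017,0,0.001],[-0.0017,0,0.001],[-0.0017,0,0.001],[-0.0017,0,0.001],[-0.0017,0,0.001],[-0.0017,0,0.001]],"jaw":[0,0,0,0,0,0,0,0]}'; python3 p.py b 80 90 178 0.09 0 -1 1 0
```

```text
clock: 14.3
position: [0.6103, 0.1037, 0.1926]
tcp_rot: [2.313, 2.018, 0.094]
force: [1.2, -0.4, -0.1]
finger_gap: 0.242
gripper_force: 59.0
world [0.6091 0.1058 0.178 ] travel [ 0.0025 -0.0038  0.0191] rot [ 0.0011  0.0002 -0.0015]
now board mm [ 81.5  88.1 192.6] F board [ 1.21 -0.25 -0.15] t 14.3 j [ 0.08  0.4   0.01  1.09 -0.02  1.78]
unit board x,y,z steps of 10mm in travel: [[-0.0, 0.0133, 0.0012], [0.0133, 0.0, 0.0], [0.0, 0.0012, -0.0133]]
```

```bash
python3 -m pendant '{"travel":[[0.0,-0.001,0.008],[0.0,-0.0015,0.014],[0.0,-0.002,0.018],[0.0,-0.002,0.0205],[0.0,-0.002,0.0205]],"rot":[[0,0,0],[0,0,0],[0,0,0],[0,0,0],[0,0,0]],"jaw":[0,0,0,0,0]}'; python3 p.py b 100 90 175 0.09 0 -1 1 0
```

```text
clock: 14.8
position: [0.6105, 0.1048, 0.1769]
tcp_rot: [2.311, 2.02, 0.094]
force: [-0.3, -0.2, -0.6]
finger_gap: 0.242
gripper_force: 59.0
world [0.6289 0.1032 0.175 ] travel [0.0011 0.0242 0.0048] rot [ 0.0012  0.0002 -0.0009]
now board mm [ 81.6  89.2 176.9] F board [-0.26 -0.28 -0.65] t 14.8 j [ 0.08  0.41 -0.02  1.05 -0.02  1.78]
unit board x,y,z steps of 10mm in travel: [[-0.0, 0.0133, 0.0012], [0.0133, 0.0, 0.0], [0.0, 0.0012, -0.0133]]
```

```bash
python3 -m pendant '{"travel":[[0.0,0,0.0013],[0.0,0,0.0027],[0,0,0.004],[0,0,0.004]],"rot":[[0,0,0],[0,0,0],[0,0,0],[0,0,0]],"jaw":[0,0,0,0]}'; python3 p.py b 100 90 175 0.09 0 -1 1 0
```

```text
clock: 15.2
position: [0.6112, 0.1048, 0.1744]
tcp_rot: [2.31, 2.02, 0.096]
force: [-0.2, -0.3, 1.7]
finger_gap: 0.241
gripper_force: 59.3
world [0.6289 0.1032 0.175 ] travel [0.001  0.0237 0.0015] rot [ 0.0016  0.0001 -0.0009]
now board mm [ 82.2  89.3 174.4] F board [-0.18 -0.31  1.68] t 15.2 j [ 0.08  0.41 -0.03  1.04 -0.02  1.78]
unit board x,y,z steps of 10mm in travel: [[-0.0, 0.0133, 0.0012], [0.0133, 0.0, 0.0], [0.0, 0.0012, -0.0133]]
```

```bash
python3 -m pendant '{"travel":[[0.0,0.01,-0.0004],[0.0,0.019,0.0004],[0,0.026,0.001],[0,0.0307,0.0015],[0,0.0333,0.0017],[0,0.0333,0.0017]],"rot":[[0,0,0],[0,0,0],[0,0,0],[0,0,0],[0,0,0],[0,0,0]],"jaw":[0,0,0,0,0,0]}'; python3 p.py b 108 90 175 0.09 0 -1 1 0
```

```text
clock: 15.8
position: [0.6355, 0.1014, 0.1748]
tcp_rot: [2.311, 2.021, 0.094]
force: [-2.0, -0.1, 0.7]
finger_gap: 0.239
gripper_force: 59.5
world [0.6368 0.1021 0.175 ] travel [ 0.0012  0.0016 -0.0002] rot [ 0.001   0.0002 -0.0009]
now board mm [106.8  89.1 174.8] F board [-1.98 -0.33  0.74] t 15.8 j [ 0.07  0.46  0.05  1.07 -0.02  1.77]
unit board x,y,z steps of 10mm in travel: [[-0.0, 0.0133, 0.0012], [0.0133, 0.0, 0.0], [0.0, 0.0012, -0.0133]]
```

```bash
python3 -m pendant '{"travel":[[0.0,0.0027,0.0002],[0.0,0.0053,0.0005],[0.0,0.0053,0.0005]],"rot":[[0,0,0],[0,0,0],[0,0,0]],"jaw":[0,0,0]}'; python3 p.py b 112 90 175 0.09 0 -1 1 0
```

```text
clock: 16.1
position: [0.6384, 0.101, 0.1745]
tcp_rot: [2.312, 2.022, 0.092]
force: [-6.0, 1.4, 2.1]
finger_gap: 0.245
gripper_force: 60.0
world [0.6408 0.1016 0.175 ] travel [ 0.0012  0.0031 -0.0004] rot [ 0.0005  0.0002 -0.0008]
now board mm [109.7  89.1 174.5] F board [-6.09  0.58  2.1 ] t 16.1 j [ 0.07  0.46  0.06  1.08 -0.02  1.77]
unit board x,y,z steps of 10mm in travel: [[-0.0, 0.0133, 0.0012], [0.0133, 0.0, 0.0], [0.0, 0.0012, -0.0133]]
```

```bash
python3 -m pendant '{"travel":[[0,0.0003,-0.004],[0,0.0009,-0.01],[0,0.0014,-0.016],[0,0.002,-0.022],[0,0.0025,-0.028]],"rot":[[0,0,0],[0,0,0],[0,0,0],[0,0,0],[0,0,0]],"jaw":[0,0,0,0,0]}'; python3 p.py b 112 90 230 0.09 0 -1 1 0
```

```text
clock: 16.6
position: [0.6391, 0.1009, 0.1962]
tcp_rot: [2.311, 2.021, 0.093]
force: [-4.0, 0.3, -3.2]
finger_gap: 0.243
gripper_force: 59.4
world [0.6408 0.1016 0.23  ] travel [ 0.0012  0.0063 -0.0447] rot [ 0.001   0.0002 -0.0009]
now board mm [110.4  89.1 196.2] F board [-3.97 -0.21 -3.24] t 16.6 j [ 0.07  0.45  0.1   1.13 -0.02  1.77]
unit board x,y,z steps of 10mm in travel: [[-0.0, 0.0133, 0.0012], [0.0133, 0.0, 0.0], [0.0, 0.0012, -0.0133]]
```

```bash
python3 -m pendant '{"travel":[[0,0.0015,-0.006],[0,0.003,-0.012],[0,0.0036,-0.018],[0,0.0041,-0.024],[0,0.0047,-0.03],[0,0.0053,-0.036],[0,0.0059,-0.042],[0,0.0062,-0.045]],"rot":[[0,0,0],[0,0,0],[0,0,0],[0,0,0],[0,0,0],[0,0,0],[0,0,0],[0,0,0]],"jaw":[0,0,0,0,0,0,0,0]}'; python3 p.py b 112 90 230 0.09 0 -1 1 0
```

```text
clock: 17.4
position: [0.6409, 0.1007, 0.2308]
tcp_rot: [2.311, 2.02, 0.095]
force: [-4.6, -0.9, -3.3]
finger_gap: 0.241
gripper_force: 59.7
world [0.6408 0.1016 0.23  ] travel [ 0.0011 -0.0004  0.001 ] rot [ 0.0013  0.0001 -0.0009]
now board mm [112.3  89.2 230.8] F board [-4.5  -1.46 -3.26] t 17.4 j [ 0.07  0.45  0.18  1.21 -0.02  1.77]
unit board x,y,z steps of 10mm in travel: [[-0.0, 0.0133, 0.0012], [0.0133, 0.0, 0.0], [0.0, 0.0012, -0.0133]]
```

```bash
python3 -m pendant '{"travel":[[0,0.0003,-0.0027],[0,0.0003,-0.0027],[0,-0.0004,0.004],[0,-0.0009,0.010],[0,-0.0014,0.016],[0,-0.002,0.022],[0,-0.0025,0.028],[0,-0.003,0.034]],"rot":[[0,0,0],[0,0,0],[0,0,0],[0,0,0],[0,0,0],[0,0,0],[0,0,0],[0,0,0]],"jaw":[0,0,0,0,0,0,0,0]}'; python3 p.py b 112 90 175 0.09 0 -1 1 0
```

```text
clock: 18.2
position: [0.6414, 0.1009, 0.2061]
tcp_rot: [2.31, 2.02, 0.097]
force: [-7.1, 1.6, 3.2]
finger_gap: 0.241
gripper_force: 60.9
world [0.6408 0.1016 0.175 ] travel [ 0.0008 -0.0048  0.0412] rot [ 0.0019 -0.0001 -0.0009]
now board mm [112.7  89.4 206.1] F board [-7.23  0.63  3.16] t 18.2 j [ 0.07  0.45  0.13  1.15 -0.02  1.77]
unit board x,y,z steps of 10mm in travel: [[-0.0, 0.0133, 0.0012], [0.0133, 0.0, 0.0], [0.0, 0.0012, -0.0133]]
```

```bash
python3 -m pendant '{"travel":[[0,-0.0012,0.006],[0,-0.0024,0.012],[0,-0.0029,0.018],[0,-0.0035,0.024],[0,-0.004,0.03],[0,-0.0046,0.036],[0,-0.005,0.041],[0,-0.0053,0.044]],"rot":[[0,0,0],[0,0,0],[0,0,0],[0,0,0],[0,0,0],[0,0,0],[0,0,0],[0,0,0]],"jaw":[0,0,0,0,0,0,0,0]}'; python3 p.py b 112 90 175 0.09 0 -1 1 0
```

```text
clock: 19.0
position: [0.6408, 0.1009, 0.1726]
tcp_rot: [2.31, 2.02, 0.097]
force: [-6.3, -0.4, 3.8]
finger_gap: 0.239
gripper_force: 60.8
world [0.6408 0.1016 0.175 ] travel [ 0.0009  0.0002 -0.0032] rot [ 0.0019 -0.     -0.0009]
now board mm [112.1  89.3 172.6] F board [-6.22 -1.25  3.76] t 19.0 j [ 0.07  0.46  0.06  1.07 -0.02  1.77]
unit board x,y,z steps of 10mm in travel: [[-0.0, 0.0133, 0.0012], [0.0133, 0.0, 0.0], [0.0, 0.0012, -0.0133]]
```

```bash
python3 -m pendant '{"travel":[[0,-0.0002,0.002],[0,-0.0004,0.0042],[0,-0.0004,0.0042]],"rot":[[0,0,0],[0,0,0],[0,0,0]],"jaw":[0,0,0]}'; python3 p.py b 112 90 232 0.09 0 -1 1 0
```

```text
clock: 19.3
position: [0.6411, 0.101, 0.1703]
tcp_rot: [2.309, 2.019, 0.098]
force: [-7.2, 0.6, 5.9]
finger_gap: 0.245
gripper_force: 61.1
world [0.6408 0.1016 0.232 ] travel [ 0.0008  0.0075 -0.0819] rot [ 0.0023 -0.0001 -0.0009]
now board mm [112.4  89.4 170.3] F board [-7.19 -0.37  5.87] t 19.3 j [ 0.07  0.47  0.05  1.06 -0.02  1.77]
unit board x,y,z steps of 10mm in travel: [[-0.0, 0.0133, 0.0012], [0.0133, 0.0, 0.0], [0.0, 0.0012, -0.0133]]
```

Tip is on the floor (Fz rising). Now up the second time.

```bash
python3 -m pendant '{"travel":[[0,0.0005,-0.005],[0,0.001,-0.011],[0,0.0016,-0.017],[0,0.0021,-0.023],[0,0.0026,-0.029],[0,0.0032,-0.035],[0,0.0037,-0.041],[0,0.0042,-0.047]],"rot":[[0,0,0],[0,0,0],[0,0,0],[0,0,0],[0,0,0],[0,0,0],[0,0,0],[0,0,0]],"jaw":[0,0,0,0,0,0,0,0]}'; python3 p.py b 112 90 233 0.09 0 -1 1 0
```

```text
clock: 20.1
position: [0.6401, 0.1008, 0.204]
tcp_rot: [2.311, 2.02, 0.094]
force: [-3.3, -0.1, -3.3]
finger_gap: 0.24
gripper_force: 59.8
world [0.6408 0.1016 0.233 ] travel [ 0.0012  0.0044 -0.0385] rot [ 0.0013  0.0002 -0.0009]
now board mm [111.4  89.1 204. ] F board [-3.27 -0.49 -3.29] t 20.1 j [ 0.07  0.45  0.12  1.15 -0.02  1.77]
unit board x,y,z steps of 10mm in travel: [[-0.0, 0.0133, 0.0012], [0.0133, 0.0, 0.0], [0.0, 0.0012, -0.0133]]
```

```bash
python3 -m pendant '{"travel":[[0,0.002,-0.005],[0,0.0035,-0.011],[0,0.0041,-0.017],[0,0.0046,-0.023],[0,0.0051,-0.029],[0,0.0056,-0.035],[0,0.006,-0.039],[0,0.006,-0.039]],"rot":[[0,0,0],[0,0,0],[0,0,0],[0,0,0],[0,0,0],[0,0,0],[0,0,0],[0,0,0]],"jaw":[0,0,0,0,0,0,0,0]}'; python3 p.py b 80 90 233 0.09 0 -1 1 0
```

```text
clock: 20.9
position: [0.6416, 0.1006, 0.2338]
tcp_rot: [2.311, 2.02, 0.095]
force: [-5.4, 0.2, -1.5]
finger_gap: 0.245
gripper_force: 60.2
world [0.6091 0.1058 0.233 ] travel [ 0.001  -0.0439 -0.003 ] rot [ 0.0013  0.0001 -0.0009]
now board mm [113.   89.2 233.8] F board [-5.39 -0.47 -1.48] t 20.9 j [ 0.07  0.45  0.19  1.22 -0.02  1.77]
unit board x,y,z steps of 10mm in travel: [[-0.0, 0.0133, 0.0012], [0.0133, 0.0, 0.0], [0.0, 0.0012, -0.0133]]
```

```bash
python3 -m pendant '{"travel":[[0,-0.02,-0.002],[0,-0.04,-0.004],[0,-0.04,-0.004],[0,-0.035,-0.06],[0,-0.03,-0.118],[0,-0.03,-0.118],[0,-0.03,-0.118]],"rot":[[0,0,0],[0,0,0],[0,0,0],[0,0,0],[0,0,0],[0,0,0],[0,0,0]],"jaw":[0,0,0,0,0,0,0]}'; python3 p.py w 505 -289 322 0 0 -1 .9914 -.1306; sed -i 's/,im=grab/,im=grab/' k.py
```

```text
clock: 21.6
position: [0.6146, 0.1045, 0.3223]
tcp_rot: [2.307, 2.016, 0.105]
force: [0.9, -1.1, -1.0]
finger_gap: 0.244
gripper_force: 59.2
world [ 0.505 -0.289  0.322] travel [-0.5395 -0.0743 -0.0078] rot [ 0.0326 -0.0003 -0.001 ]
now board mm [ 85.7  89.5 322.3] F board [ 1.03 -0.96 -1.04] t 21.6 j [ 0.08  0.39  0.32  1.41 -0.02  1.78]
unit board x,y,z steps of 10mm in travel: [[-0.0, 0.0133, 0.0], [0.0133, 0.0, 0.0], [0.0, 0.0, -0.0133]]
```

```bash
python3 -m pendant '{"travel":[[-0.54,-0.074,-0.008],[-0.54,-0.074,-0.008],[-0.54,-0.074,-0.008],[-0.54,-0.074,-0.008],[-0.54,-0.074,-0.008],[-0.54,-0.074,-0.008],[-0.54,-0.074,-0.008],[-0.54,-0.074,-0.008]],"rot":[[0.0326,0,-0.001],[0.0326,0,-0.001],[0.0326,0,-0.001],[0.0326,0,-0.001],[0.0326,0,-0.001],[0.0326,0,-0.001],[0.0326,0,-0.001],[0.0326,0,-0.001]],"jaw":[0,0,0,0,0,0,0,0]}'; python3 -m pendant '{"travel":[[0,0,0],[0,0,0]],"rot":[[0,0,0],[0,0,0]],"jaw":[0,0]}' >/dev/null; python3 k.py k3;  python3 p.py w 505 -289 155 0 0 -1 .9914 -.1306; python3 - <<'E'
from h import *
im=grab("scene"); P=cloud(im); o=manip.get_obs(); Rc=R.from_rotvec(o["tcp_rot"])
cv2.imwrite("pics/s4.png",cv2.resize(im["color"][40:320,140:460],(640,560),interpolation=2))
L=(P-o["position"])@Rc.as_matrix()
q=L[(np.hypot(L[...,0],L[...,1])<.03)&(L[...,2]>.08)&(L[...,2]<.17)]
for a in (.09,.12): s=q[(q[:,2]>a)&(q[:,2]<a+.015)]; print(a,s[:,:2].mean(0).round(4))
print(np.sort(q[:,2])[-5:].round(4))
E
```

```text
clock: 22.4
position: [0.5039, -0.2832, 0.3189]
tcp_rot: [-2.358, -2.067, 0.01]
force: [0.9, 0.3, -0.3]
finger_gap: 0.243
gripper_force: 59.3
rim in board frame [88.3 89.4] [ 97.9 100.3] 0.04 294 min/max [[39.5, 39.8], [137.0, 138.7]]
world [ 0.505 -0.289  0.155] travel [-0.0106  0.0042  0.2187] rot [-0.0029 -0.0001 -0.0002]
now board mm [  26.8 -307.1  319. ] F board [-0.16  0.44 -0.6 ] t 22.65 j [-0.62  0.39  0.33  1.52 -0.    1.09]
unit board x,y,z steps of 10mm in travel: [[-0.0, 0.0133, 0.0], [0.0133, 0.0, 0.0], [0.0, 0.0, -0.0133]]
0.09 [-0.0045 -0.0072]
0.12 [-0.0063 -0.0094]
[0.1483 0.1485 0.1488 0.1493 0.1496]
```

View pics/s4.png

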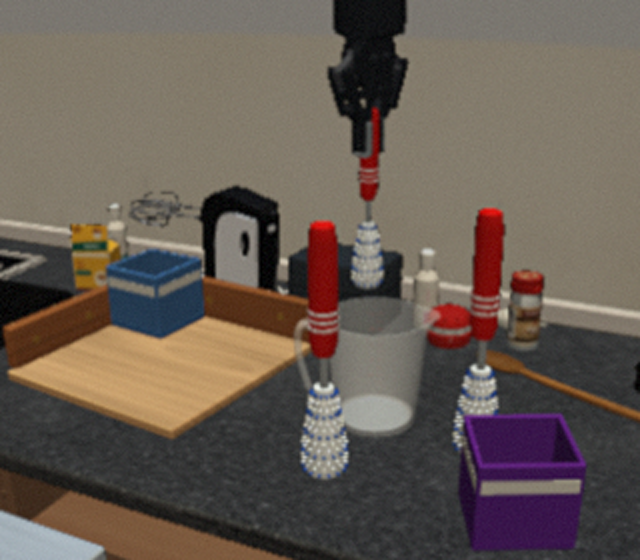

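```bash
python3 -m pendant '{"travel":[[-0.0106,0.004,0],[-0.0106,0.004,0],[-0.0106,0.004,0.05],[-0.0106,0.004,0.1],[-0.0106,0.004,0.15],[-0.0106,0.004,0.19],[-0.0106,0.004,0.205],[-0.0106,0.004,0.208]],"rot":[[-0.003,0,0],[-0.003,0,0],[-0.003,0,0],[-0.003,0,0],[-0.003,0,0],[-0.003,0,0],[-0.003,0,0],[-0.003,0,0]],"jaw":[0,0,0,0,0,0,0,0]}'; python3 p.py w 505 -289 154.5 0 0 -1 .9914 -.1306
```

```text
clock: 23.5
position: [0.5043, -0.2877, 0.1628]
tcp_rot: [-2.359, -2.071, 0.001]
force: [0.3, -0.9, -0.5]
finger_gap: 0.243
gripper_force: 59.2
world [ 0.505  -0.289   0.1545] travel [-0.0016  0.0012  0.011 ] rot [-0.0006 -0.0003  0.0004]
now board mm [  27.5 -313.8  162.8] F board [ 0.42 -0.82 -0.46] t 23.5 j [-0.63  0.42 -0.04  1.12 -0.    1.07]
unit board x,y,z steps of 10mm in travel: [[-0.0, 0.0133, 0.0], [0.0133, 0.0, 0.0], [0.0, 0.0, -0.0133]]
```

```bash
python3 -m pendant '{"travel":[[-0.001,0.001,0.004],[-0.001,0.001,0.008],[-0.001,0.001,0.011],[-0.001,0.001,0.0123],[-0.001,0.001,0.0123]],"rot":[[-0.0006,0,0],[-0.0006,0,0],[-0.0006,0,0],[-0.0006,0,0],[-0.0006,0,0]],"jaw":[0,0,0,0,0]}'; python3 p.py w 505 -289 153.5 0 0 -1 .9914 -.1306
```

```text
clock: 24.0
position: [0.5057, -0.2899, 0.1551]
tcp_rot: [2.36, 2.07, 0.002]
force: [0.5, -0.2, -0.8]
finger_gap: 0.24
gripper_force: 59.2
world [ 0.505  -0.289   0.1535] travel [ 0.001  -0.0011  0.0021] rot [0.001  0.0002 0.0001]
now board mm [  29.2 -315.8  155.1] F board [ 0.53 -0.14 -0.78] t 24.0 j [-0.63  0.42 -0.05  1.09  0.    1.07]
unit board x,y,z steps of 10mm in travel: [[-0.0, 0.0133, 0.0], [0.0133, 0.0, 0.0], [0.0, 0.0, -0.0133]]
```

```bash
python3 -m pendant '{"travel":[[0,0,0.0015],[0,0,0.003],[0,0,0.003],[0,0,0.003]],"rot":[[0,0,0],[0,0,0],[0,0,0],[0,0,0]],"jaw":[0,0,0,0]}'; python3 p.py w 505 -289 153.5 0 0 -1 .9914 -.1306
```

```text
clock: 24.4
position: [0.5058, -0.2899, 0.1528]
tcp_rot: [2.36, 2.07, 0.002]
force: [0.2, 0.8, 0.3]
finger_gap: 0.244
gripper_force: 59.3
world [ 0.505  -0.289   0.1535] travel [ 0.0011 -0.0012 -0.001 ] rot [0.001  0.0002 0.0001]
now board mm [  29.3 -315.8  152.8] F board [0.1  0.85 0.35] t 24.4 j [-0.63  0.42 -0.06  1.09  0.    1.07]
unit board x,y,z steps of 10mm in travel: [[-0.0, 0.0133, 0.0], [0.0133, 0.0, 0.0], [0.0, 0.0, -0.0133]]
```

```bash
python3 -m pendant '{"travel":[[0,0,0],[0,0,0],[0,0,0],[0,0,0],[0,0,0],[0,0,0],[0,0,0],[0,0,0]],"rot":[[0,0,0],[0,0,0],[0,0,0],[0,0,0],[0,0,0],[0,0,0],[0,0,0],[0,0,0]],"jaw":[0.26,0.3,0.4,0.5,0.65,0.8,0.9,1]}' 20; python3 -m pendant '{"travel":[[0,0,-0.01],[0,0,-0.04],[0,0,-0.08],[0,0,-0.13],[0,0,-0.18],[0,0,-0.2],[0,0,-0.2]],"rot":[[0,0,0],[0,0,0],[0,0,0],[0,0,0],[0,0,0],[0,0,0],[0,0,0]],"jaw":[1,1,1,1,1,1,1]}'; python3 k.py k5; python3 - <<'E'
from h import *
cv2.imwrite("pics/s5.png",cv2.resize(grab("scene")["color"][40:320,140:460],(640,560),interpolation=2))
E
```

```text
clock: 25.2
position: [0.5055, -0.2897, 0.1525]
tcp_rot: [2.36, 2.07, 0.002]
force: [-0.7, -1.1, 0.6]
finger_gap: 1.001
gripper_force: 0.0
clock: 25.9
position: [0.5065, -0.2906, 0.3062]
tcp_rot: [2.355, 2.066, 0.005]
force: [0.0, 0.2, -0.4]
finger_gap: 1.003
gripper_force: 0.0
rim in board frame [88.6 89.6] [ 98.3 100.3] 0.04 297 min/max [[39.6, 39.9], [137.3, 138.6]]
```

View pics/s5.png

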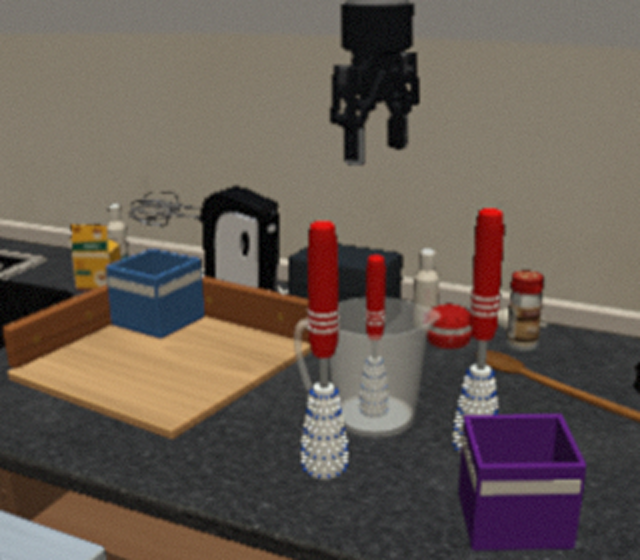

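The brush stands upright in the jug (handle at 375,290, tuft at 375,385), the canister is home and square, and the gripper is clear of everything.

```bash
python3 -c "
from station import manip
print(manip.finish_job())"
```

```text
the job is handed in; nothing more can be done
None
```

I handed the job in at about 26 s: the canister measured square (0.04°) and home to within about 1.5 mm, its far wall was scrubbed up, down and up at about 3–7 N, and the brush stands head down in the jug; no verdict was shown.

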